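Trim a wax batch on the sprung scale

ROBOT

A 6-joint arm with a two-finger parallel gripper is mounted at the origin on the work surface. World frame = base frame: x ahead of the robot, y to its left, z up, the work surface at z = 0. Lengths are in m, angles in rad, forces in N, time in s.
With the tool pointing down it reaches from about 0.3 to 0.775 m from the base axis. Payload 14.6 kg.
Tool frame: the origin (TCP) lies midway between the tips of the shut fingers; the grasp point (between the pads) lies 19 mm behind it; z points along the fingers, y is the line along which they close (so a half turn about z gives the same grasp; the last joint's range is limited). The gripper opens to 94 mm and grips with 3 to 60 N. Pads are 16 mm wide; open, the fingers measure 119 mm over their backs; the gripper's body (75 mm by 177 mm) begins 78 mm behind the grasp point.
Start: joints at [1.267, 0.3, 1.521, -0, 1.321, -0.067], TCP at [0.129, 0.535, 0.205] pointing down, gripper open.
Joint ranges: [-3.03, 3.03], [-0.79, 2.21], [0.23, 2.52], [-1.04, 4.18], [0, 3.07], [-2.55, 2.55]. Speed limits (rad/s): [2.22, 2.22, 2.57, 3.14, 3.14, 3.14].

INTERFACE

Orientations are given as [roll, pitch, yaw] about the fixed x, y, z axes, in that order (R = Rz(yaw) Ry(pitch) Rx(roll)).
In Python, from station import telemetry, optics, ctrl gives the robot as it stands.
- The arm moves only by the tool carry_out, never from a script. Its argument "plan" is a list that holds one entry, the list of rows, each a list of 7 numbers: the shift along the tool's x, y, z in mm, then the turn, a rotation vector about the tool's x, y, z in rad, then the finger opening in mm, from 0 to 94. A call has 1 to 20 rows; each row shifts and turns the commanded pose from where the row before left it, along the tool's axes as they then stand; what a row does not reach is not made up. A row lasts 1/12 s, in which the tool goes at most 41.7 mm and 7.16 degrees, less where a joint would pass 70% of its speed; a pose out of reach is approached as far as the arm can. A call with a gripper value outside its range is refused whole. The fingers move at their own pace and stop on an object; "squeeze" is the grip in N (left out, the last holds). Time passes only in rows, so rows that do not move let the fingers close. It gives the time, the measured TCP pose, the force, the opening and the grip force at its end, in the units of the state.
- telemetry.get_obs(): the state, without advancing time (a new reading comes with each control period).
- optics.camera(name): name is "side" or "top"; returns a dict with "pixels" (400x640x3 uint8, red, green, blue), "intrinsics" (3x3 intrinsics, pixels), "origin" and "rotation" of the camera in the world. Camera axes: x right, y down, z forward; pixel columns grow to the right and rows downward; lengths in m; the calibration is good to about 2 mm. A picture is of the moment at which its call begins. There is no depth.
- ctrl.hand_in(): hands the job in; it is judged then, once.
The state is a dict: "time_s": time; "qpos": joint angles; "joint_vel": joint speeds; "tau": joint torques, N m; "ee_pos": TCP position; "eef_rot": TCP orientation; "force": force on the tool from outside, world axes, zero at the start; "moment": the same for the moment, N m; "grip_width": finger opening in m; "grip_force": force on a finger pad.
Only numpy, scipy, OpenCV 4.12 (cv2) and the standard library are available. Lean on these libraries where they do the work, as an engineer would, in place of code of your own. Each camera call takes 0.05 s, during which the arm holds its last target. There are 200 camera calls.

TASK

Make up the wax batch on the sprung scale: move wax sticks from the sloping rack to the pan if it is too light, or from the pan back to the rack if it is too heavy, until the red pointer comes to rest inside the green band. Leave the two tins, the ink roller and the tub where they are, do not push the pan down to its stop, and finish with every stick lying flat either on the pan or on the slope of the rack.

Things in the scene. Friction and masses are not known exactly. Their poses are not given: they have to be found in the camera images.
- scale: Sprung tray scale fixed to the table, left or right of the rack: white base 220 by 240 by 45 mm under the pan, and an upright white gauge plate (10 thick, 60 wide, 190 mm high) at x = +152 mm with a green band across it. Origin: centre of the base's underside; x from the pan's front to the gauge.
- pan (a joint): How far the pan has sunk, in m: 0 empty (pan floor 130 mm above the table), 0.050 at its stop. Goes as the load, about 0.0545 m per kg (about 5 mm a stick), and swings for a second after a change. Inside the green band means 0.0243 to 0.0302.
- pan_floor (a point): Centre of the top surface of the pan's floor; moves down with the pan. The pan is a flat aluminium tray 240 (x) by 280 (y) mm with a rim 7 mm high; axes as the scale's. The half towards -x (the robot) has room for four sticks side by side, lying along x.
- pointer (a point): Tip of the red pointer, which rides with the pan in front of the gauge plate's far (+x) face; at the height of the pan's floor.
- band_mid (a point): Middle of the green band on the gauge plate; the band is 5.9 mm high.
- rack: Plywood rack fixed to the table, 220 (x) by 270 (y) mm: a sloping board and above it a clear hood with a red front edge, from x = -15 to +110 mm, 225 to 231 mm above the table; so sticks are reached from the front with the tool tilted like the slope. Posts at x = 98, y = +-125 mm carry the hood. Origin: centre of the underside; -x is the open front.
- slope: The rack's sloping board, 150 by 270 mm, rising away from the front at 0.6 rad (34 deg). Origin: centre of its top surface, 75 mm above the table; x up the slope, z square out of it. A lip 14 mm high at x = -76 to -70 mm stops the sticks, centres then near x = -9 mm. Four marked lanes at y = -96, -32, 32, 96 mm; the first and third hold a stick at the start, the others are empty.
- stick1: Red wax stick, a plain bar 120 (x) by 30 (y) by 24 (z) mm, about 90 g; exact mass unknown, varies about 12 % between sticks. At the start it lies flat on the scale's pan, roughly along the pan's x. Origin at the centre of its underside, x along its length, z out of its top face.
- stick2: Blue wax stick, a plain bar 120 (x) by 30 (y) by 24 (z) mm, about 90 g; exact mass unknown, varies about 12 % between sticks. At the start it lies flat on the scale's pan, roughly along the pan's x. Origin at the centre of its underside, x along its length, z out of its top face.
- stick3: Yellow wax stick, a plain bar 120 (x) by 30 (y) by 24 (z) mm, about 90 g; exact mass unknown, varies about 12 % between sticks. At the start it lies in the sloping rack, flat on the slope, its length up the slope and its low end against the lip. Origin at the centre of its underside, x along its length, z out of its top face.
- stick4: Orange wax stick, a plain bar 120 (x) by 30 (y) by 24 (z) mm, about 90 g; exact mass unknown, varies about 12 % between sticks. At the start it lies in the sloping rack, flat on the slope, its length up the slope and its low end against the lip. Origin at the centre of its underside, x along its length, z out of its top face.
- tin1: Round steel tin of wax with a grey lid, 87 mm across, 55 mm high; full or part-full, mass unknown (150 to 510 g). One tin stands on the pan near its far (+x) side, the other on the plinth; which is which varies. To be left where it is. Origin at the centre of its underside.
- tin2: Round steel tin of wax with a grey lid, 87 mm across, 55 mm high; full or part-full, mass unknown (150 to 510 g). One tin stands on the pan near its far (+x) side, the other on the plinth; which is which varies. To be left where it is. Origin at the centre of its underside.
- plinth: Wooden block 110 by 110 by 102 mm high, fixed, beyond the scale and rack; carries one tin. Origin at the centre of its underside.
- brayer: Ink roller lying on the table to the right (-y) of the work: black roller 40 mm across and 90 mm long, blue handle; 175 mm long in all, 42 mm high. Origin on the table under the roller's middle. To be left alone.
- tub: White open plastic tub 120 by 100 by 65 mm, to the left (+y) of the work; to be left alone. Origin at the centre of its underside.
Mind the look-alikes: they are no part of the job. What is shaped like the stick4 but turquoise or white is not meant.

How it is judged:
By the outcome, as a careful person would: the job done as asked, in the order asked, and still so for the second after the job is handed in, with the robot touching nothing.
It also fails if it takes over 67 s, if anything falls off the work surface, if the arm or the gripper's body presses on something with over 40 N, if the wrist force passes 120 N, or if a joint passes its speed limit or range.

## Working session

There is one attempt and no reset: what is moved stays moved. The work goes in short steps, Python scripts to look and compute and a tool call to move; the robot and the scene stay as the last step left them, time stands still between calls to the robot, and variables do not carry over. Pictures are saved under pics/ and viewed, at most 10 in all, crops included, and the job is handed in when it is done.

Besides the shell and the picture viewer there is one more tool, called after "Request:" by a JSON object that holds its "name" and its "arguments", one argument or row to a line. carry_out: Moves the arm, as the interface text tells. Its arguments: {"type":"object","properties":{"plan":{"type":"array","items":{"type":"array","items":{"type":"array","items":{"type":"number"}}}},"squeeze":{"type":"number"}},"required":["plan"]}

```bash
mkdir -p pics; python3 - <<'E'
from station import telemetry, optics
import cv2,numpy as np
print(telemetry.get_obs())
for n in("side","top"):
    c=optics.camera(n);cv2.imwrite(f"pics/{n}0.png",c["pixels"][...,::-1])
    np.set_printoptions(precision=4,suppress=True)
    print(n,c["intrinsics"],c["origin"],c["rotation"])
E
```

```text
{'time_s': 0.0, 'qpos': array([ 1.26739679e+00,  3.00439302e-01,  1.52158984e+00, -1.39871046e-05,
        1.32074141e+00, -6.66203391e-02]), 'joint_vel': array([ 1.82775776e-03,  1.82745830e-03,  2.45422209e-03,  8.31726116e-05,
       -1.19980196e-03, -1.03682994e-03]), 'tau': array([ 1.16140742e-03, -5.31801081e+01, -3.52733409e+01,  7.09695392e-02,
        2.44496902e-02, -8.05746731e-05]), 'ee_pos': array([0.12894923, 0.53438435, 0.20490008]), 'eef_rot': array([-3.14041647e+00, -6.48959745e-05,  2.90481689e+00]), 'force': array([ 0.21159113, -0.05999412,  0.16400442]), 'moment': array([-0.01046899,  0.01282197,  0.00250635]), 'grip_force': 0.0, 'grip_width': 0.09418729264398815}
side [[432.595    0.     322.5272]
 [  0.     432.595  207.6783]
 [  0.       0.       1.    ]] [ 0.2891 -1.3007  0.879 ] [-2.1156 -0.0214 -0.2258]
top [[464.875    0.     320.9122]
 [  0.     464.875  201.6303]
 [  0.       0.       1.    ]] [ 0.2201 -0.0782  1.7837] [-2.9359 -0.004  -1.5225]
```

View pics/side0.png

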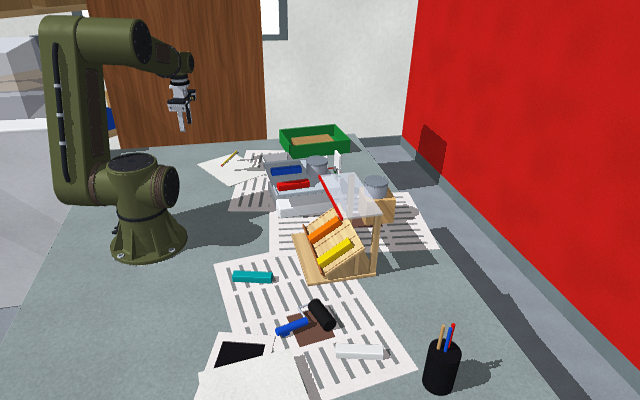

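View pics/top0.png

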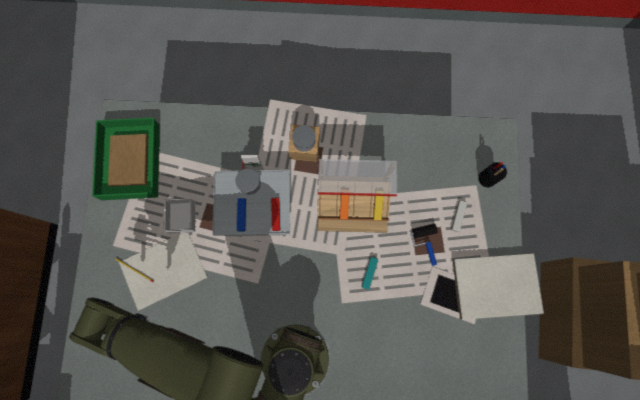

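The top view shows the scale at about (250,203), with blue (241,214) and red (276,213) sticks on its pan. In the rack, orange is at (345,206) and yellow at (378,206). The look-alikes are turquoise (370,271) and white (459,213), both lying on the table. In the side view the sticks are blue (286,170), red (293,185), orange (323,232) and yellow (335,252), with the look-alikes turquoise (252,277) and white (359,351). I choose by colour and by being on the pan or rack. Next I'll check that in a close crop and measure.

```bash
cat > h.py <<'E'
import numpy as np,cv2
from scipy.spatial.transform import Rotation as R
from station import telemetry, optics
np.set_printoptions(precision=4,suppress=True)
def cam(n):
    c=optics.camera(n); c["R"]=R.from_euler('xyz',c["rotation"]).as_matrix(); return c
def proj(c,P):
    p=(np.atleast_2d(P)-c["origin"])@c["R"]; q=p@np.array(c["intrinsics"]).T; return q[:,:2]/q[:,2:]
def ray(c,uv): return c["R"]@np.linalg.inv(c["intrinsics"])@np.array([uv[0],uv[1],1.])
def onz(c,uv,z):
    d=ray(c,uv); return c["origin"]+d*(z-c["origin"][2])/d[2]
E
python3 - <<'E'
from h import *
s=cam("side");t=cam("top")
print(proj(s,[[0,0,0],[.129,.534,.205]]),proj(t,[[0,0,0],[.129,.534,.205]]))
a=cv2.resize(s["pixels"][125:290,225:445],None,fx=3.6,fy=3.6,interpolation=cv2.INTER_CUBIC)
b=cv2.resize(t["pixels"][110:250,200:410],None,fx=3.8,fy=3.8,interpolation=cv2.INTER_CUBIC)
cv2.imwrite("pics/s1.png",a[...,::-1]);cv2.imwrite("pics/t1.png",b[...,::-1])
hsv={k:cv2.cvtColor(c["pixels"],cv2.COLOR_RGB2HSV) for k,c in(("s",s),("t",t))}
rng={"red":((170,150,90),(180,255,255)),"blue":((108,150,60),(125,255,255)),"yellow":((24,170,120),(33,255,255)),"orange":((8,200,150),(18,255,255))}
for k,h in hsv.items():
  for n,(lo,hi) in rng.items():
    m=cv2.inRange(h,lo,hi); m[:150]=0; m[290:]=0; m[:,:220]=0;m[:,400:]=0
    N,L,st,ce=cv2.connectedComponentsWithStats(m); 
    i=1+np.argmax(st[1:,4]); print(k,n,st[i],ce[i], cv2.minAreaRect(np.argwhere(L==i)[:,::-1].astype(np.float32)))
E
```

```text
[[149.3529 242.0986]
 [186.0341 127.2749]] [[294.697  358.9181]
 [131.8921 317.6791]]
s red [301 179   3   1   3] [302. 179.] ((302.0, 179.0), (2.0, 0.0), 180.0)
s blue [271 165  31  11 242] [285.8802 169.9174] ((285.9248962402344, 169.86175537109375), (8.003625869750977, 30.37872314453125), 83.2901611328125)
s yellow [317 238  37  30 426] [334.4296 252.4531] ((334.3680419921875, 252.47601318359375), (11.067970275878906, 38.8960075378418), 55.304847717285156)
s orange [307 216  35  28 351] [323.8063 229.7208] ((323.8356628417969, 229.70127868652344), (9.74378776550293, 36.11982727050781), 55.17551040649414)
t red [274 209   2   2   2] [274.5 209.5] ((274.5, 209.5), (1.4142135381698608, 0.0), 135.0)
t blue [237 199   9  32 240] [240.9667 214.5708] ((241.02268981933594, 214.50103759765625), (7.44685697555542, 31.24047088623047), 2.6025619506835938)
t yellow [374 197   9  23 114] [377.8947 207.8158] ((377.9735412597656, 207.84410095214844), (6.672595977783203, 21.935199737548828), 4.398705005645752)
t orange [345 204   1   1   1] [345. 204.] ((345.0, 204.0), (0.0, 0.0), 0.0)
```

View pics/s1.png

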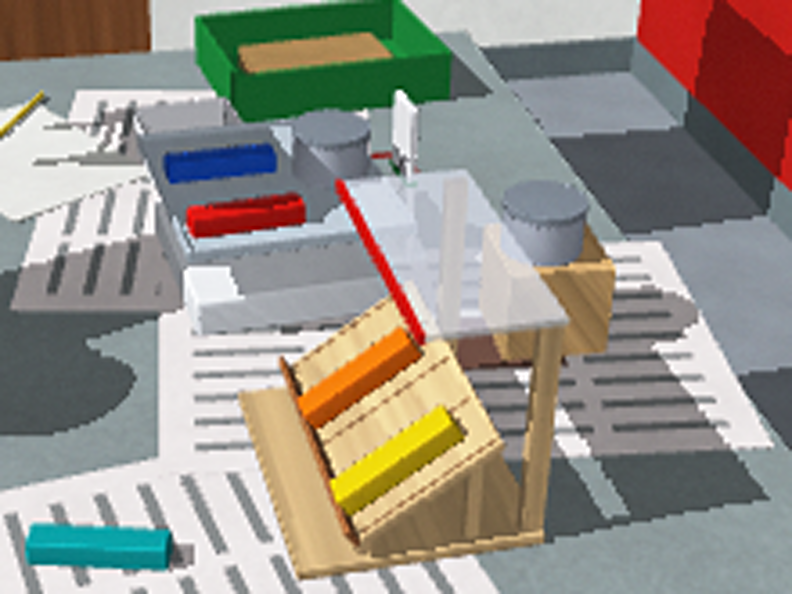

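View pics/t1.png

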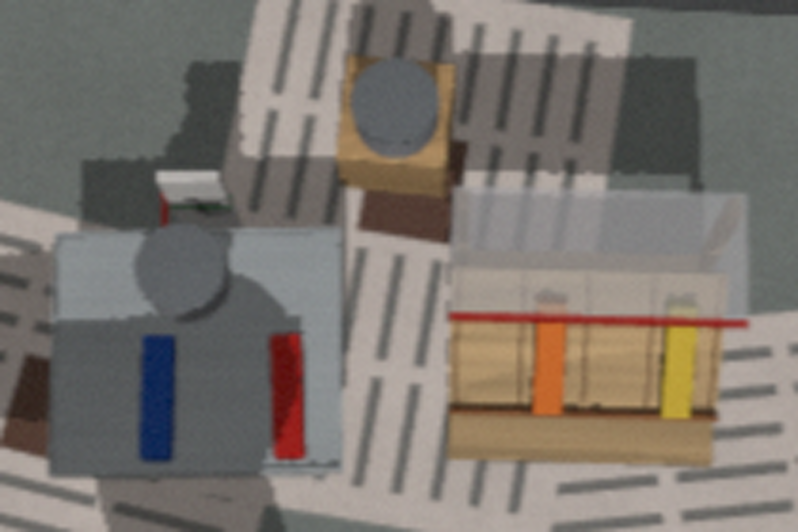

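The crops confirm the choice: red and blue are on the pan, orange is in lane y=+32 and yellow in lane y=-96. The lanes at y=-32 and y=+96 are empty. Next is one zoomed crop of the scale, to measure the pan height.

```bash
python3 - <<'E'
from h import *
s=np.mean([cam("side")["pixels"] for _ in range(4)],0);t=np.mean([cam("top")["pixels"] for _ in range(4)],0)
np.savez("avg0.npz",s=s,t=t)
a=cv2.resize(s[144:220,258:348].astype(np.uint8),None,fx=8,fy=7.8,interpolation=cv2.INTER_LANCZOS4)
a=cv2.resize(s[144:218,258:348].astype(np.uint8),None,fx=8,fy=8,interpolation=cv2.INTER_LANCZOS4)
cv2.imwrite("pics/s2.png",a[...,::-1])
b=cv2.resize(t[150:242,208:300].astype(np.uint8),None,fx=6.5,fy=6.5,interpolation=cv2.INTER_LANCZOS4)
cv2.imwrite("pics/t2.png",b[...,::-1])
E
```

```text
(no output)
```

View pics/s2.png

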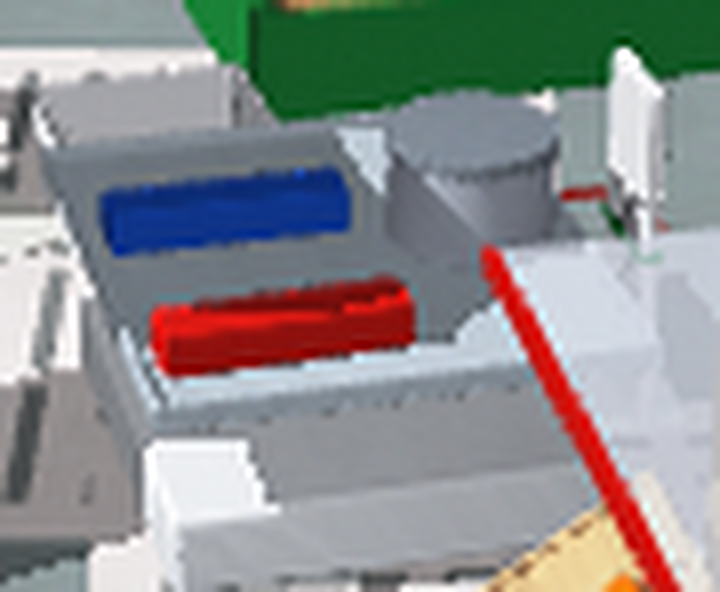

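View pics/t2.png

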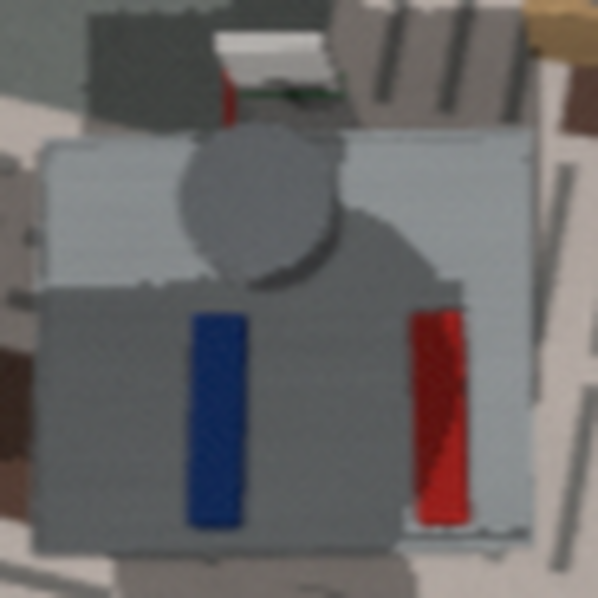

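The side crop shows the pan's front-right rim corner at (152,412) and the tin lid centred at (472,135). A red pointer tip shows past the plate at (663,227), and the green edge of the band is lower, at (649,254), so the pan looks too light. In the top crop the pan corners are about (45,140), (530,127), (530,548) and (35,553).

```bash
cat > fit.py <<'E'
from h import *
from scipy.optimize import least_squares
s=cam("side");t=cam("top")
S=lambda u,v:((u+.5)/8-.5+258,(v+.5)/8-.5+144)
T=lambda u,v:((u+.5)/6.5-.5+208,(v+.5)/6.5-.5+150)
C=lambda u,v:((u+.5)/3.8-.5+200,(v+.5)/3.8-.5+110)
D=lambda u,v:((u+.5)/3.6-.5+225,(v+.5)/3.6-.5+125)
E
python3 - <<'E'
from fit import *
# local pts: (x,y,z0,moves) mm
obs=[(t,T(45,140),(120,140,137,1)),(t,T(530,127),(120,-140,137,1)),(t,T(530,548),(-120,-140,137,1)),(t,T(35,553),(-120,140,137,1)),
(s,S(152,412),(-120,-140,137,1)),(s,S(50,152),(-120,140,137,1)),(s,S(178,525),(-110,-120,45,0)),
(t,T(217,33),(157,30,190,0)),(t,T(325,33),(157,-30,190,0)),(s,S(662,80),(157,-30,190,0)),(s,S(642,82),(147,-30,190,0)),(s,S(615,52),(147,30,190,0))]
def res(p,full=False):
    yaw,x,y,d=p[:4]; r=[]
    for c,uv,(a,b,z,m) in obs:
        P=R.from_euler('z',yaw).apply([a/1e3,b/1e3,z/1e3-m*d])+[x,y,0]
        P=P+(p[4:7] if c is s else p[7:10])
        r+=list(proj(c,P)[0]-uv)
    return np.array(r) if full else np.r_[r,np.array(p[4:])/.002*.5]
f=least_squares(res,np.r_[0,.55,.2,.02,np.zeros(6)],loss='soft_l1')
print(f.x);print(res(f.x,True).reshape(-1,2))
p=f.x
for nm,c,uv in(("tip",s,S(663,227)),("bandedge",s,S(649,254))):
    # intersect ray with scale-frame plane
    o=c["origin"]-p[4:7];d=ray(c,uv);Rz=R.from_euler('z',-p[0])
    ol=Rz.apply(o-[p[1],p[2],0]);dl=Rz.apply(d)
    for yl in(-.03,-.02,-.01,0,.01): print(nm,yl,ol+dl*(yl-ol[1])/dl[1])
# tin
def tri(u,v):
    A=[];b=[]
    g=lambda P:np.r_[proj(s,P+p[4:7])[0]-u,proj(t,P+p[7:10])[0]-v]
    q=least_squares(g,[.6,.2,.15]);return q.x,g(q.x)
print("tin top",tri(S(472,135),T(258,205)))
E
```

```text
[ 0.0669  0.5563  0.1872  0.0242  0.0006  0.001   0.0014 -0.0006 -0.001
 -0.0011]
[[-0.2161 -0.2238]
 [ 0.4269  0.5072]
 [ 0.7478 -0.322 ]
 [-0.5494  0.2972]
 [ 0.2274  0.1242]
 [-0.8538 -0.0662]
 [-0.8384 -0.941 ]
 [-0.3448 -0.0674]
 [-0.1733 -0.3461]
 [ 0.9313  1.5244]
 [ 0.9674  1.5367]
 [-0.5012 -0.8282]]
tip -0.03 [ 0.157  -0.03    0.1178]
tip -0.02 [ 0.1606 -0.02    0.1125]
tip -0.01 [ 0.1643 -0.01    0.1073]
tip 0 [0.1679 0.     0.102 ]
tip 0.01 [0.1716 0.01   0.0967]
bandedge -0.03 [ 0.1503 -0.03    0.1038]
bandedge -0.02 [ 0.1539 -0.02    0.0984]
bandedge -0.01 [ 0.1575 -0.01    0.093 ]
bandedge 0 [0.1611 0.     0.0877]
bandedge 0.01 [0.1647 0.01   0.0823]
tin top (array([0.6237, 0.2011, 0.1593]), array([-0.4531,  0.1062,  0.0678, -0.4241]))
```

```bash
python3 - <<'E'
from fit import *
def tri(u,v):
    g=lambda P:np.r_[proj(s,P)[0]-u,proj(t,P)[0]-v]
    q=least_squares(g,[.6,.2,.15]);return q.x,g(q.x)
for n,u,v in (("pan FR rim",S(152,412),T(530,548)),("pan FL",S(50,152),T(35,553)),("tin top",S(472,135),T(258,205)),
 ("blue top",S(228,193),T(219,420)),("red top",S(280,302),T(440,417)),("plateR",S(660,80),T(325,33)),("plateL",S(625,46),T(217,33)),
 ("tin2",D(543,205),C(395,105)),("hoodR",D(422,340),C(747,324)),("hoodL",D(341,182),C(451,318)),("lipfloorR",D(300,577),C(710,462)),("rackFL",D(240,393),C(449,458))):
    P,e=tri(u,v);print(n,P,e)
Rz=R.from_euler('z',-.0669)
for n,c,uv,ys in(("arm",s,S(585,192),(.025,.03,.035,.04)),("bandL",s,S(611,215),(.03,))):
    ol=Rz.apply(c["origin"]-[.5563,.1872,0]);dl=Rz.apply(ray(c,uv))
    for y in ys: print(n,ol+dl*(y-ol[1])/dl[1])
ol=Rz.apply(t["origin"]-[.5563,.1872,0]);dl=Rz.apply(ray(t,T(229,100)));print(ol+dl*(.11-ol[2])/dl[2])
a=np.load("avg0.npz")["s"]; print(a[165:180,326:343].astype(int)[:,:,0]-a[165:180,326:343].astype(int)[:,:,1])
E
```

```text
pan FR rim [0.4448 0.0409 0.1145] [-0.2941  0.0566  0.0271 -0.3031]
pan FL [0.4289 0.3151 0.1157] [-0.4876  0.0908  0.0348 -0.4382]
tin top [0.6229 0.1995 0.1618] [-0.6601  0.1553  0.0983 -0.6179]
blue top [0.5057 0.2162 0.1331] [-0.4751  0.0978  0.0495 -0.4451]
red top [0.512  0.0937 0.1361] [-0.2013  0.0422  0.0235 -0.2004]
plateR [0.7095 0.1643 0.2003] [ 0.0354 -0.0092 -0.0066  0.0333]
plateL [0.7086 0.2248 0.1921] [ 0.1673 -0.0429 -0.0297  0.1532]
tin2 [0.8012 0.0071 0.1515] [-0.3117  0.0887  0.077  -0.3215]
hoodR [ 0.582  -0.326   0.2275] [-0.2288  0.0563  0.0503 -0.2855]
hoodL [ 0.5753 -0.0588  0.2311] [-0.7457  0.175   0.1242 -0.7864]
lipfloorR [ 0.4872 -0.326   0.0036] [ 0.0084 -0.0017 -0.0012  0.0109]
rackFL [ 0.479  -0.061   0.0113] [-0.4018  0.0798  0.0446 -0.4475]
arm [0.1348 0.025  0.1156]
arm [0.1365 0.03   0.113 ]
arm [0.1382 0.035  0.1104]
arm [0.1398 0.04   0.1079]
bandL [0.1508 0.03   0.0983]
[0.1409 0.0336 0.11  ]
[[ -5   5 -14 -15 -15 -14 -14 -16  -2  -2  -1  -1  -2   0   1 -14 -14]
 [ -5   4 -19 -19 -17 -18 -18 -18  -2   0  -1  -1  -1   0   0 -14 -15]
 [ -5   1  
[... 212 characters left out ...]
-10 -14 -17 -16 -14 -45 -26   2   1   2  -1  -3  -3 -14 -12]
 [ -3  -6  -7  -7 -12 -13 -12 -12 -48 -13   2   0  -2  -4  28 -15 -14]
 [ -4  -7  -8  -7  -9 -13 -12  -9 -34 -59   3   1  -1  -3  38  23 -14]
 [ -4  -8  -8  -7  -7 -11 -14 -10  -4 -37 -22  -1  -1  -5   0  -3  -9]
 [ -5  -9  -6  -6  -7  -7  -7  -5  -3  -5 -20 -13  -3  -3  -4  -7  -6]
 [ -5  -6  -5  -5  -5  -7  -5  -5  -5  -4 -10 -25  -7 -13 -21  -6  -6]
 [ -7  -5  -6  -6  -6  -7  -7  -7  -5  -5  -5 -16 -25 -28 -23  -6  -7]
 [ -7  -6  -7  -6  -6  -7  -6  -7  -6  -5  -4  -5  -5  -6  -7  -6  -6]
 [ -7  -6  -6  -6  -7  -5  -6  -7  -6  -5  -5  -5  -2  -4  -5  -5  -5]
 [ -6  -7  -6  -6  -7  -6  -6  -6  -7  -7  -4  -6  -4  -4  -5  -5  -5]]
```

```bash
python3 - <<'E'
from fit import *
for n,uv in(("yel",C(677,416.5)),("ora",C(548,414))):
    P=onz(t,uv,.056);print(n,"low top edge",P,"slope centre x",P[0]+.0705)
for n,uv in(("lipR",C(714,416)),("lipL",C(450,408)),):
    print(n,onz(t,uv,.075-.076*.565+.014*.825))
print("yellow w/ hood edge, side:",onz(s,D(422,340),.231),onz(s,D(341,182),.231),onz(t,C(747,319),.231),onz(t,C(450,315),.231))
# check by side: project predicted stick corners
def stick(cx,cy,yaw):
    Rz=R.from_euler('z',yaw);Q=[]
    for a,b,c in((-60,-15,24),(-60,15,24),(60,15,24),(60,-15,24),(-60,-15,0)):
        a-=9;Q.append(Rz.apply([(a*.825-c*.565)/1e3,b/1e3,.075+(a*.565+c*.825)/1e3])+[cx,cy,0])
    return np.array(Q)
for n,uv in(("yel",C(677,416.5)),("ora",C(548,414))):
    P=onz(t,uv,.056);Q=stick(P[0]+.0705,P[1]+.002,.027)
    print(n,"side crop",(proj(s,Q)-[225,125]+.5)*3.6-.5,"top crop",(proj(t,Q)-[200,110]+.5)*3.8-.5)
for n,v in(("blue",(219,420)),("red",(440,417))): print(n,onz(t,T(*v),.135))
E
```

```text
yel low top edge [ 0.5233 -0.2851  0.056 ] slope centre x 0.5937962611141429
ora low top edge [ 0.5195 -0.1572  0.056 ] slope centre x 0.5900409493889408
lipR [ 0.5278 -0.3236  0.0436]
lipL [ 0.523  -0.0597  0.0436]
yellow w/ hood edge, side: [ 0.5811 -0.3311  0.231 ] [ 0.5781 -0.0579  0.231 ] [ 0.5848 -0.3252  0.231 ] [ 0.5753 -0.0575  0.231 ]
yel side crop [[336.95   503.2216]
 [328.4569 481.636 ]
 [443.2226 401.808 ]
 [453.9985 422.0801]
 [352.1038 519.3597]] top crop [[692.0005 416.8141]
 [661.7595 416.1579]
 [669.6609 303.2919]
 [700.7199 303.9651]
 [689.3229 406.7881]]
ora side crop [[302.4756 416.4696]
 [295.2011 397.9661]
 [401.1543 323.3003]
 [410.372  340.6522]
 [316.8287 432.2224]] top crop [[563.0141 414.3144]
 [532.7739 413.6582]
 [537.1862 300.7239]
 [568.2445 301.3971]
 [561.947  404.3195]]
blue [0.5038 0.2159 0.135 ]
red [0.5114 0.0938 0.135 ]
```

```bash
cat > go.py <<'E'
import sys
from h import *
# usage: go.py x y z yaw tilt ; after the turn, shifts are in the turned tool frame
x,y,z,yaw,tilt=map(float,sys.argv[1:6])
o=telemetry.get_obs();R0=R.from_euler('xyz',o["eef_rot"])
R1=R.from_euler('z',yaw)*R.from_euler('x',np.pi)*R.from_euler('y',-tilt)
d=np.array([x,y,z])-o["ee_pos"]
print("t",round(o["time_s"],2),"turn",(R0.inv()*R1).as_rotvec(),"shift before turn",R0.inv().apply(d)*1e3,"after",R1.inv().apply(d)*1e3)
E
python3 - <<'E'
from h import *
print((R.from_euler('z',3.17)*R.from_euler('x',np.pi)*R.from_euler('y',-.6)).as_matrix())
E
python3 go.py .40 -.10 .24 3.17 0; python3 go.py .509 -.157 .181 3.17 .6
```

```text
[[-0.825  -0.0284  0.5644]
 [-0.0234  0.9996  0.016 ]
 [-0.5646  0.     -0.8253]]
t 0.9 turn [ 0.     -0.     -0.2653] shift before turn [-412.3131 -553.352   -34.5468] after [-252.8281 -642.0903  -34.5246]
t 0.9 turn [-0.0795 -0.5964 -0.2572] shift before turn [-531.6451 -583.1868   24.4512] after [-283.4372 -702.1633  223.565 ]
```

Request:
{"name": "carry_out", "arguments": {
  "plan": [
    [[0,0,-6,0,0,-0.09,70],[0,0,-6,0,0,-0.09,70],[0,0,-6,0,0,-0.085,70],[-8,-20,0,0,0,0,70],[-12,-30,-1,0,0,0,70],[-12,-30,-1,0,0,0,70],[-12,-30,-1,0,0,0,70],[-12,-30,-1,0,0,0,70],[-12,-30,-1,0,0,0,70],[-12,-30,-1,0,0,0,70],[-12,-30,-1,0,0,0,70],[-12,-30,-1,0,0,0,70],[-12,-30,-1,0,0,0,70],[-12,-30,-1,0,0,0,70],[-12,-30,-1,0,0,0,70],[-12,-30,-1,0,0,0,70],[-12,-30,-1,0,0,0,70],[-12,-30,-1,0,0,0,70],[-12,-30,-1,0,0,0,70],[-12,-30,-1,0,0,0,70]]
  ],
  "squeeze": 15
}}

```text
time_s: 2.57
ee_pos: [0.3433, 0.0388, 0.2398]
eef_rot: [3.142, 0.001, -3.113]
force: [0.4, 1.4, -0.3]
grip_width: 0.0698
grip_force: 0.0
```

```bash
python3 go.py .509 -.157 .181 3.17 .6; python3 -c "
from h import *;o=telemetry.get_obs();print(o['ee_pos'],o['qpos'])"
```

```text
t 2.57 turn [-0.0001 -0.599  -0.0003] shift before turn [-160.0416 -200.4033   58.9499] after [ -98.8866 -200.4525  138.8887]
[0.3433 0.0388 0.2398] [ 0.0065 -0.2092  1.9724  0.      1.3774 -1.5924]
```

Request:
{"name": "carry_out", "arguments": {
  "plan": [
    [[0,-20,0,0,-0.12,0,70],[0,-20,0,0,-0.12,0,70],[0,-20,0,0,-0.12,0,70],[0,-20,0,0,-0.12,0,70],[0,-20,0,0,-0.12,0,70],[-14,-14,20,0,0,0,70],[-14,-14,20,0,0,0,70],[-14,-14,20,0,0,0,70],[-14,-14,20,0,0,0,70],[-14,-14,20,0,0,0,70],[-14,-14,20,0,0,0,70],[-14,-14,19,0,0,0,70],[0,0,0,0,0,0,70],[0,0,0,0,0,0,70]]
  ]
}}

```text
time_s: 3.73
ee_pos: [0.5068, -0.149, 0.1753]
eef_rot: [3.137, 0.578, -3.114]
force: [0.2, 0.5, -0.2]
grip_width: 0.0696
grip_force: 0.0
```

```bash
python3 go.py .582 -.157 .074 3.17 .6; python3 - <<'E'
from h import *
o=telemetry.get_obs();print(o['ee_pos'],o['qpos'],o["force"])
s=cam("side");t=cam("top")
a=cv2.resize(s["pixels"][160:290,270:410],None,fx=3.6,fy=3.6,interpolation=cv2.INTER_CUBIC)
b=cv2.resize(t["pixels"][160:250,300:410],None,fx=2.6,fy=2.6,interpolation=cv2.INTER_CUBIC)
im=np.zeros((468,790,3),np.uint8);im[:,:504]=a;im[:234,504:790]=b
cv2.imwrite("pics/p1.png",im[...,::-1])
E
```

```text
t 3.73 turn [ 0.004  -0.0218 -0.0009] shift before turn [ -7.3778 -10.6165 125.7673] after [ -4.6227 -10.1248 125.9392]
[ 0.5068 -0.149   0.1753] [-0.4997  0.0264  2.0253  0.4882  0.6366 -2.4284] [ 0.1926  0.4513 -0.1501]
```

View pics/p1.png

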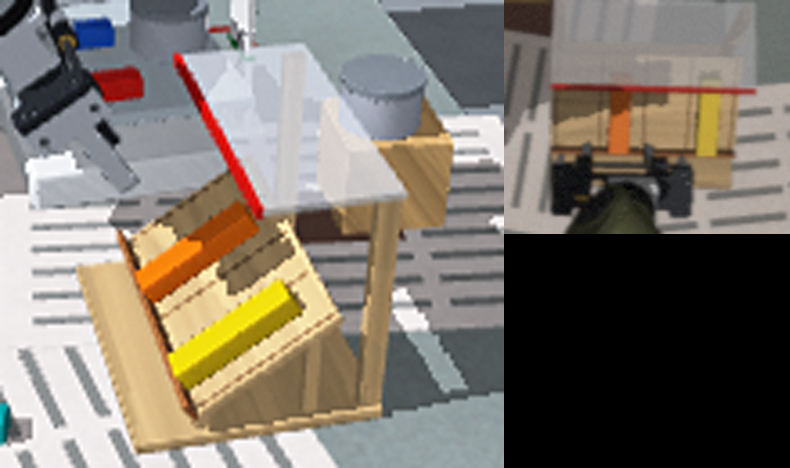

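The crop shows the gripper in front of the rack, lined up roughly with orange (about (195,250) in the side part). Joint 6 is at -2.43, close to its limit, so I'll back off and make a half turn about the tool axis.

Request:
{"name": "carry_out", "arguments": {
  "plan": [
    [[0,0,-30,0,0,0.08,70],[0,0,-30,0,0,0.12,70],[0,0,0,0,0,0.12,70],[0,0,0,0,0,0.12,70],[0,0,0,0,0,0.12,70],[0,0,0,0,0,0.12,70],[0,0,0,0,0,0.12,70],[0,0,0,0,0,0.12,70],[0,0,0,0,0,0.12,70],[0,0,0,0,0,0.12,70],[0,0,0,0,0,0.12,70],[0,0,0,0,0,0.12,70],[0,0,0,0,0,0.12,70],[0,0,0,0,0,0.12,70],[0,0,0,0,0,0.12,70],[0,0,0,0,0,0.12,70],[0,0,0,0,0,0.12,70],[0,0,0,0,0,0.12,70],[0,0,0,0,0,0.12,70],[0,0,0,0,0,0.12,70]]
  ]
}}

```text
time_s: 5.5
ee_pos: [0.4734, -0.1496, 0.2276]
eef_rot: [2.711, -0.404, 0.895]
force: [-0.2, -0.2, -0.4]
grip_width: 0.07
grip_force: 0.0
```

Request:
{"name": "carry_out", "arguments": {
  "plan": [
    [[0,0,0,0,0,0.12,70],[0,0,0,0,0,0.12,70],[0,0,0,0,0,0.12,70],[0,0,0,0,0,0.12,70],[0,0,0,0,0,0.12,70],[0,0,0,0,0,0.12,70],[0,0,0,0,0,0.06,70],[0,0,0,0,0,0,70],[0,0,0,0,0,0,70]]
  ]
}}

```text
time_s: 6.25
ee_pos: [0.4736, -0.1497, 0.2273]
eef_rot: [3.141, -0.581, 0.034]
force: [-1.0, 0.3, -0.2]
grip_width: 0.0704
grip_force: 0.0
```

```bash
sed -i "s/'y',-tilt/'y',tilt/" go.py; python3 go.py .582 -.157 .074 .028 .6; python3 -c "
from h import *;o=telemetry.get_obs();print(o['ee_pos'],o['qpos'])"
```

```text
t 6.25 turn [-0.0028  0.0187  0.0047] shift before turn [  6.2043  10.8856 187.4783] after [  2.7374  10.3323 187.5923]
[ 0.4736 -0.1497  0.2273] [-0.5458 -0.1172  2.031   0.4434  0.7757  0.7435]
```

Request:
{"name": "carry_out", "arguments": {
  "plan": [
    [[1,5,10,0,0.019,0,70],[1,5,20,0,0,0,70],[1,0,20,0,0,0,70],[0,0,20,0,0,0,70],[0,0,20,0,0,0,70],[0,0,20,0,0,0,70],[0,0,20,0,0,0,70],[0,0,15,0,0,0,70],[0,0,10,0,0,0,70],[0,0,8,0,0,0,70],[0,0,0,0,0,0,70]]
  ]
}}

```text
time_s: 7.17
ee_pos: [0.5684, -0.1565, 0.0926]
eef_rot: [-3.14, -0.598, 0.032]
force: [0.5, 1.0, -0.0]
grip_width: 0.0699
grip_force: 0.0
```

```bash
python3 go.py .582 -.157 .074 .028 .6; python3 - <<'E'
from h import *
s=cam("side");t=cam("top")
a=cv2.resize(s["pixels"][180:290,280:400],None,fx=4,fy=4,interpolation=cv2.INTER_CUBIC)
b=cv2.resize(t["pixels"][160:250,310:400],None,fx=3.4,fy=3.4,interpolation=cv2.INTER_CUBIC)
im=np.zeros((440,790,3),np.uint8);im[:,:480]=a;im[:306,480:786]=b
cv2.imwrite("pics/p2.png",im[...,::-1])
E
```

```text
t 7.17 turn [-0.004   0.0019  0.0033] shift before turn [ 0.7418  0.9854 23.0026] after [ 0.7004  0.89   23.0078]
```

View pics/p2.png

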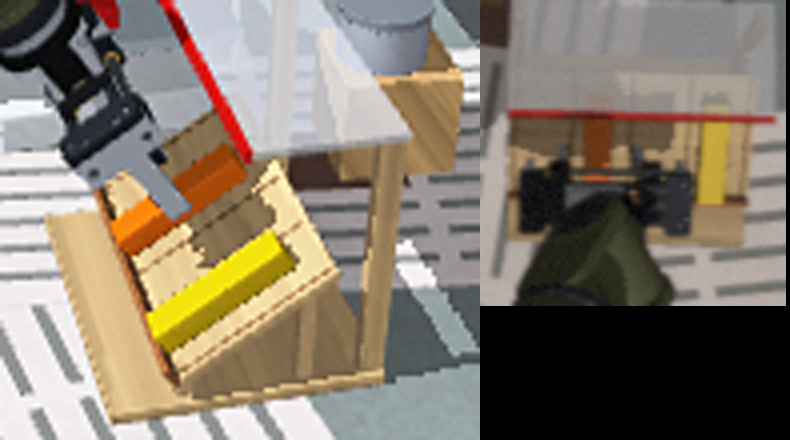

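The near finger (at (178,215) in the side part) and the far finger straddle the orange stick, whose centre is at (598,150) in the top part. I'll go down and grip.

Request:
{"name": "carry_out", "arguments": {
  "plan": [
    [[0,0,6,0,0,0,70],[0,0,5,0,0,0,70],[0,0,5,0,0,0,70],[0,0,4,0,0,0,70],[0,0,0,0,0,0,70],[0,0,0,0,0,0,20],[0,0,0,0,0,0,20],[0,0,0,0,0,0,20],[0,0,0,0,0,0,20],[0,0,0,0,0,0,20],[0,0,0,0,0,0,20],[0,0,0,0,0,0,20]]
  ],
  "squeeze": 20
}}

```text
time_s: 8.27
ee_pos: [0.5797, -0.1565, 0.0771]
eef_rot: [-3.139, -0.599, 0.03]
force: [-0.9, 0.8, 1.5]
grip_width: 0.0299
grip_force: 19.9
```

Request:
{"name": "carry_out", "arguments": {
  "plan": [
    [[0,0,-4,0,0,0,20],[0,0,-8,0,0,0,20],[0,0,-14,0,0,0,20],[0,0,-20,0,0,0,20],[0,0,-20,0,0,0,20],[0,0,-20,0,0,0,20],[0,0,-20,0,0,0,20],[0,0,-20,0,0,0,20],[0,0,-16,0,0,0,20],[0,0,-8,0,0,0,20],[0,0,0,0,-0.06,0,20],[0,0,0,0,-0.11,0,20],[0,0,0,0,-0.12,0,20],[0,0,0,0,-0.12,0,20],[0,0,0,0,-0.11,0,20],[0,0,0,0,-0.08,0,20],[0,0,0,0,0,0,20],[0,0,0,0,0,0,20]]
  ]
}}

```text
time_s: 9.77
ee_pos: [0.4954, -0.1591, 0.2]
eef_rot: [-3.139, 0.0, 0.032]
force: [-1.0, -0.5, -2.7]
grip_width: 0.0302
grip_force: 19.9
```

```bash
python3 go.py .504 .155 .200 .067 0; python3 -c "
from h import *;o=telemetry.get_obs();print(o['force'],o['ee_pos'],o['qpos'])"
```

```text
t 9.77 turn [-0.0024  0.0001 -0.035 ] shift before turn [  18.6622 -313.6226    0.7742] after [  29.6344 -312.7776    0.0325]
[-1.0121 -0.462  -2.6878] [ 0.4954 -0.1591  0.2   ] [-0.3822  0.2389  1.6112  0.0022  1.2926  1.156 ]
```

Request:
{"name": "carry_out", "arguments": {
  "plan": [
    [[1,-12,0,0,0,-0.035,20],[2,-24,0,0,0,0,20],[3,-30,0,0,0,0,20],[3,-30,0,0,0,0,20],[3,-30,0,0,0,0,20],[3,-30,0,0,0,0,20],[3,-30,0,0,0,0,20],[3,-30,0,0,0,0,20],[3,-30,0,0,0,0,20],[3,-30,0,0,0,0,20],[2,-24,0,0,0,0,20],[1,-12,0,0,0,0,20],[0,0,0,0,0,0,20],[0,0,0,0,0,0,20],[0,0,0,0,0,0,20]]
  ]
}}

```text
time_s: 11.02
ee_pos: [0.5047, 0.153, 0.2016]
eef_rot: [-3.14, 0.0, 0.066]
force: [0.0, 0.2, -0.1]
grip_width: 0.0297
grip_force: 19.9
```

```bash
python3 go.py .504 .155 .130 .067 0; python3 -c "
from h import *;o=telemetry.get_obs();print(o['force'],o['ee_pos'])"
```

```text
t 11.02 turn [-0.002   0.0002 -0.001 ] shift before turn [-0.5661 -1.9273 71.5679] after [-0.5794 -2.0679 71.5639]
[ 0.0406  0.1676 -0.1351] [0.5047 0.153  0.2016]
```

Request:
{"name": "carry_out", "arguments": {
  "plan": [
    [[0,-2,8,0,0,0,20],[0,0,14,0,0,0,20],[0,0,14,0,0,0,20],[0,0,14,0,0,0,20],[0,0,10,0,0,0,20],[0,0,8,0,0,0,20],[0,0,5,0,0,0,20],[0,0,4,0,0,0,20],[0,0,4,0,0,0,20],[0,0,3,0,0,0,20],[0,0,2,0,0,0,20],[0,0,0,0,0,0,20],[0,0,0,0,0,0,20]]
  ]
}}

```text
time_s: 12.1
ee_pos: [0.5047, 0.1562, 0.1156]
eef_rot: [-3.14, 0.001, 0.066]
force: [-1.2, -0.5, -0.1]
grip_width: 0.0299
grip_force: 19.9
```

```bash
python3 - <<'E'
from h import *
o=telemetry.get_obs();print(o['force'],o['ee_pos'])
s=cam("side")
a=cv2.resize(s["pixels"][144:218,258:348],None,fx=8,fy=8,interpolation=cv2.INTER_LANCZOS4)
cv2.imwrite("pics/s3.png",a[...,::-1])
E
```

```text
[-1.1867 -0.5099 -0.1249] [0.5047 0.1562 0.1156]
```

View pics/s3.png

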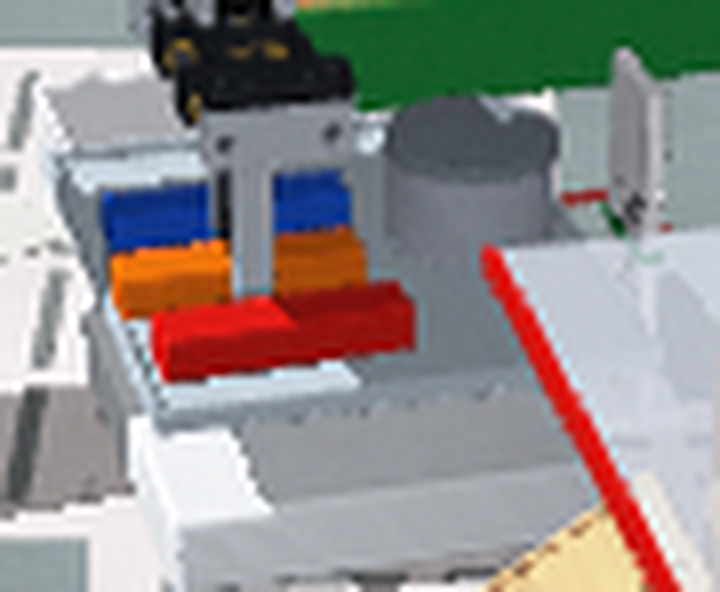

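The crop shows orange lying between blue and red, its top at about (240,260), with its underside on the pan, which has started to sink. I'll release, then retreat straight up.

Request:
{"name": "carry_out", "arguments": {
  "plan": [
    [[0,0,1,0,0,0,30],[0,0,0,0,0,0,44],[0,0,0,0,0,0,44],[0,0,0,0,0,0,44],[0,0,0,0,0,0,44],[0,0,-5,0,0,0,44],[0,0,-10,0,0,0,44],[0,0,-15,0,0,0,44],[0,0,-20,0,0,0,44],[0,0,-25,0,0,0,44],[0,0,-20,0,0,0,44],[-20,10,-5,0,0,0,60],[-20,20,0,0,0,0,60],[-10,25,0,0,0,0,60],[0,25,0,0,0,0,60],[0,25,0,0,0,0,60],[0,25,0,0,0,0,60],[0,25,0,0,0,0,60],[0,25,0,0,0,0,60],[0,0,0,0,0,0,60]]
  ]
}}

```text
time_s: 13.82
ee_pos: [0.4669, -0.03, 0.2152]
eef_rot: [-3.141, -0.0, 0.064]
force: [-0.2, 0.8, -0.3]
grip_width: 0.0599
grip_force: 0.0
```

```bash
python3 - <<'E'
from h import *
o=telemetry.get_obs();print(o['time_s'],o['ee_pos'])
fr=[cam("side")["pixels"] for _ in range(8)]
b=np.mean(fr,0);np.savez("avg1.npz",s=b);a=np.load("avg0.npz")["s"]
for im in(a,b):
    d=im[...,0]-im[...,1]
    print(d[166:178,327:343].astype(int))
    # pointer arm vertical profile, cols 328-331
    for col in((328,330),(330,332)):
        p=np.clip(d[162:174,col[0]:col[1]].mean(1)+8,0,None);p[p<15]=0;print("arm row",(p*np.arange(162,174)).sum()/p.sum())
# red stick + blue stick vertical/horizontal shift by phase/ECC
for n,(r0,r1,c0,c1) in{"red":(174,196,274,314),"blue":(163,172,268,304),"panrim":(192,200,290,325),"plate":(148,165,330,345)}.items():
    pass
def cent(im,f):
    w=f(im);w[:150]=0;w[200:]=0;w[:,:265]=0;w[:,318:]=0
    return [(w*np.arange(400)[:,None]).sum()/w.sum(),(w*np.arange(640)).sum()/w.sum(),w.sum()]
red=lambda im:np.clip(im[...,0]-im[...,1:].max(2)-70,0,40)*(im[...,1]<60)
for im in(a,b): print("red",cent(im,red))
np.set_printoptions(linewidth=200)
for im in (a,b): print(np.clip(im[172:194,290:302,0]-im[172:194,290:302,1],-99,300).mean(1).astype(int))
E
```

```text
13.8167 [ 0.4669 -0.03    0.2152]
[[  3 -18 -18 -16 -18 -18 -17  -2   0  -1   0  -1   0   0 -14 -15]
 [  1  10  39  39  39  63  48  -3   0  -1  -1  -1  -1   0 -14 -12]
 [ -6 101 121  98 100  73  76  -2  -1  -1   0   0  -1  -2 -13 -14]
 [ -7   4  -6  -6  -5  -7 -23  -1   0   0   0   0  -2   0 -13 -12]
 [ -5  -9 -14 -16 -16 -14 -44 -26   2   0   1  -1  -2  -3 -13 -12]
 [ -5  -7  -7 -12 -13 -12 -12 -48 -12   2   0  -1  -4  27 -14 -13]
 [ -7  -8  -7  -8 -13 -12  -9 -34 -59   2   0  -1  -3  38  23 -13]
 [ -7  -8  -7  -6 -10 -14 -10  -3 -36 -22  -1   0  -5   0  -3  -8]
 [ -8  -6  -5  -6  -7  -7  -4  -3  -5 -20 -13  -3  -3  -4  -6  -6]
 [ -6  -5  -4  -5  -7  -5  -5  -5  -4  -9 -24  -7 -12 -21  -5  -6]
 [ -5  -6  -5  -6  -6  -7  -6  -4  -4  -5 -16 -24 -27 -23  -5  -6]
 [ -6  -6  -5  -6  -6  -6  -7  -6  -5  -4  -5  -5  -6  -6  -5  -6]]
arm row 167.78553820870994
arm row 167.69498381877023
[[  4 -16 -15 -13 -13 -13 -14  -1   0   0   0  -1  -1   0 -15 -14]
 [  4 -18 -17 -18 -18 -19 -15  -2   0   0  -1  -1   0   0 -14 -13]
 [  0  10  42  41  40  67  49  -3   0   0   0  -1   0  -1 -13 -14]
 [ -8 
[... 313 characters left out ...]
-4  11   3  -8]
 [ -6  -8  -5  -7  -6  -7  -4  -3  -6 -19 -17  -3  -3  -3  -4  -6]
 [ -5  -5  -4  -5  -7  -5  -5  -4  -4 -10 -28  -7 -14 -21  -6  -6]
 [ -5  -5  -4  -5  -7  -6  -5  -4  -4  -5 -16 -24 -27 -23  -6  -6]
 [ -5  -5  -5  -5  -6  -7  -6  -5  -4  -4  -5  -5  -5  -7  -6  -6]]
arm row 168.78074015121368
arm row 168.71267297887837
red [np.float64(184.5901895260629), np.float64(292.73132180403445), np.float64(10249.25)]
red [np.float64(185.36209707763703), np.float64(292.76296135822037), np.float64(10962.875)]
[-37 -20  -7  -7  -8  -8 -11  11  79 107 113 177 147 127 124 128 102  16 -14 -13 -11 -10]
[-41  13  75  78  81  87  86  85  87  99 109 113 124 132 130 129 132 111  29  -9 -10  -9]
```

```bash
python3 - <<'E'
from fit import *
Rz=R.from_euler('z',.0669)
f=lambda x,y,z:proj(s,Rz.apply([x,y,z])+[.5563,.1872,0])[0]
for y in(.03,.015,0,-.015,-.03): print("band",y,f(.147,y,.10275),f(.147,y,.19))
print("edge",f(.152,-.03,.10275))
for y in(.032,.034,.036,.038):
  for z in(.110,.105): print("arm",y,z,f(.135,y,z),f(.147,y,z))
print("tipscale",f(.16,-.02,.11),f(.16,-.02,.105),f(.16,-.03,.105))
a=np.load("avg1.npz")["s"].astype(int)
np.set_printoptions(linewidth=200)
print(a[146:170,331:344].sum(2)//3)
E
```

```text
band 0.03 [333.0762 169.5639] [333.8284 149.6823]
band 0.015 [334.2242 171.1636] [335.0124 151.1813]
band 0 [335.3884 172.786 ] [336.2136 152.7022]
band -0.015 [336.5692 174.4315] [337.4323 154.2452]
band -0.03 [337.7669 176.1005] [338.669 155.811]
edge [338.9681 175.9571]
arm 0.032 0.11 [330.1636 168.0614] [332.985  167.7404]
arm 0.032 0.105 [330.1259 169.1753] [332.9432 168.8528]
arm 0.034 0.11 [330.0141 167.8505] [332.833  167.5302]
arm 0.034 0.105 [329.9766 168.9637] [332.7915 168.6419]
arm 0.036 0.11 [329.8647 167.6401] [332.6814 167.3204]
arm 0.036 0.105 [329.8275 168.7525] [332.64   168.4314]
arm 0.038 0.11 [329.7157 167.43  ] [332.53  167.111]
arm 0.038 0.105 [329.6787 168.5417] [332.4889 168.2212]
tipscale [340.1503 172.9797] [340.0967 174.1095] [340.911  175.2192]
[[ 51  50  51  50  50  51  50  50  50  51  51  51  51]
 [ 50  50  50  50  50  51  49  51  50  50  51  51  51]
 [ 50  50  50  50  48  48  49  50  51  51  51  50  51]
 [ 50  51  48  44  38  38  44  48  50  50  50  50  50]
 [ 51  49  46  87 253 255  60  42  49  50  51  50  51]
 [ 50  49  42 137 255 252 255  56  44  4
[... 305 characters left out ...]
18 232 230 231 233 211 173 142 155 155]
 [156 154 150 218 232 231 231 233 203 174 145 155 154]
 [156 155 150 218 232 231 231 234 201 175 144 154 155]
 [158 155 152 219 232 230 231 234 185 172 143 155 156]
 [159 158 152 233 232 231 231 234 175 173 142 157 158]
 [159 158 152 235 231 230 231 235 175 182 144 159 160]
 [160 159 153 235 231 231 231 235 176 183 113 160 160]
 [159 158 152 236 232 230 231 235 175 181 149 156 157]
 [159 158 155 239 235 232 231 235 172 180 158 156 156]
 [159 158 156 154 195 234 232 241 173 176 155 155 156]
 [159 161 154 128 135 238 235 244 176 174 157 157 156]
 [113  93 105 133 128 246 150 247 177 219 158 156 156]
 [ 77  97  47 136 135 116 117 163 175 147 153 155 155]]
```

```bash
cat > sil.py <<'E'
from fit import *
def avg(n,k=6): return np.mean([cam(n)["pixels"] for _ in range(k)],0).astype(np.float32)
COL={"blue":lambda H:(H[...,0]>105)&(H[...,0]<128)&(H[...,1]>150),
"red":lambda H:((H[...,0]>170)|(H[...,0]<5))&(H[...,1]>170),
"orange":lambda H:(H[...,0]>5)&(H[...,0]<18)&(H[...,1]>190),
"turq":lambda H:(H[...,0]>82)&(H[...,0]<98)&(H[...,1]>120)}
def mask(img,col,c,P):
    K=6;big=cv2.resize(img,None,fx=K,fy=K,interpolation=cv2.INTER_LINEAR)
    H=cv2.cvtColor(np.clip(big,0,255).astype(np.uint8),cv2.COLOR_RGB2HSV)
    m=COL[col](H).astype(np.uint8)
    u=(proj(c,P)[0]+.5)*K;w=np.zeros_like(m);cv2.circle(w,tuple(int(q) for q in u),26*K,1,-1);m*=w
    N,L,st,ce=cv2.connectedComponentsWithStats(m);i=1+np.argmax(st[1:,4])
    m=(L==i).astype(np.uint8);cs,_=cv2.findContours(m,cv2.RETR_EXTERNAL,cv2.CHAIN_APPROX_NONE)
    h=cv2.convexHull(max(cs,key=len))[:,0].astype(float); return (h+.5)/K-.5
def sup(h,th): # support function
    return (h@np.c_[np.cos(th),np.sin(th)].T).max(0)
TH=np.linspace(0,2*np.pi,48,endpoint=False)
def fitstick(col,imgs,P0):
    ms=[mask(im,col,c,P0) for c,im in zip((s,t),imgs)]
    B=np.array([(a,b,h) for a in(-.06,.06) for b in(-.015,.015) for h in(0,.024)])
    def res(p,w=True):
        Q=R.from_euler('z',p[3]).apply(B)+p[:3]; r=[]
        for c,m in zip((s,t),ms):
            r.append(sup(proj(c,Q),TH)-sup(m,TH)-p[4])
        return np.r_[tuple(r)]
    best=min((least_squares(res,[*P0,y,0],loss='soft_l1',f_scale=.3) for y in(0,.4,-.4)),key=lambda q:q.cost)
    return best.x,np.sqrt(np.mean(best.fun**2))
E
python3 - <<'E'
from sil import *
A=np.load("avg0.npz");i0=(A["s"].astype(np.float32),A["t"].astype(np.float32));i1=(avg("side"),avg("top"))
np.savez("avg1.npz",s=i1[0],t=i1[1])
tq=onz(t,(370,271),.012)
for n,im in(("before",i0),("after",i1)):
    for c,P in(("turq",tq),("blue",[.504,.216,.11]),("red",[.511,.094,.11]),("orange",[.504,.156,.105])):
        if n=="before" and c=="orange": continue
        try: print(n,c,*fitstick(c,im,P))
        except Exception as e: print(n,c,e)
E
```

```text
before turq [ 0.3256 -0.2638  0.0002 -0.2567  1.0222] 0.3572299759366609
before blue [0.5062 0.2191 0.1094 0.0501 1.0694] 0.3932426914821631
before red [0.5138 0.0946 0.1106 0.0917 1.2609] 0.4041084304104509
after turq [ 0.3256 -0.2637  0.0002 -0.2574  1.0182] 0.3505779163107041
after blue [0.508  0.2189 0.1066 0.0498 1.5898] 6.551345595351387
after red [0.5136 0.0951 0.1062 0.0882 1.267 ] 0.44285009996071334
after orange [0.4995 0.1559 0.1054 0.0476 1.9759] 5.981160092792953
```

Fitting the stick outlines (the control stick on the table comes out at z=0.0002, so the calibration is good) gives a sink of about 20.0 mm before and 23.8 mm now. That is just under the band. One more stick should bring it to about 28.5 mm, so I'll fetch yellow.

```bash
python3 go.py .510 -.284 .184 .028 .6
```

```text
t 15.02 turn [-0.0132  0.6008  0.0366] shift before turn [ 26.1402 259.3737  29.6471] after [ 12.7138 258.1293  45.2177]
```

Request:
{"name": "carry_out", "arguments": {
  "plan": [
    [[0,10,0,0,0,0.036,60],[0,20,0,0,0,0,60],[0,28,0,0,0,0,60],[0,28,0,0,0,0,60],[0,28,0,0,0,0,60],[0,24,0,0,0.06,0,60],[0,24,0,0,0.11,0,60],[0,24,0,0,0.12,0,60],[0,24,0,0,0.12,0,60],[0,24,0,0,0.11,0,60],[3,16,10,0,0.08,0,60],[5,8,18,0,0,0,60],[5,0,17,0,0,0,60],[0,0,0,0,0,0,60],[0,0,0,0,0,0,60]]
  ],
  "squeeze": 20
}}

```text
time_s: 16.27
ee_pos: [0.5101, -0.2839, 0.1827]
eef_rot: [-3.138, -0.598, 0.028]
force: [-0.3, 0.2, 1.0]
grip_width: 0.06
grip_force: 0.0
```

```bash
python3 go.py .583 -.284 .077 .028 .6;python3 -c "
from h import *;o=telemetry.get_obs();print(o['ee_pos'],o['qpos'])"
```

```text
t 16.27 turn [-0.0035  0.002  -0.0003] shift before turn [  0.6704   2.5969 128.3685] after [  0.4177   2.1522 128.3778]
[ 0.5101 -0.2839  0.1827] [-0.7592  0.1754  1.848   0.613   0.7718  0.4108]
```

Request:
{"name": "carry_out", "arguments": {
  "plan": [
    [[0,2,10,0,0,0,60],[0,0,18,0,0,0,60],[0,0,20,0,0,0,60],[0,0,20,0,0,0,60],[0,0,16,0,0,0,60],[0,0,12,0,0,0,60],[0,0,8,0,0,0,60],[0,0,6,0,0,0,60],[0,0,0,0,0,0,60]]
  ]
}}

```text
time_s: 17.02
ee_pos: [0.5727, -0.2835, 0.0918]
eef_rot: [-3.139, -0.599, 0.029]
force: [0.6, 0.4, 0.2]
grip_width: 0.0596
grip_force: 0.0
```

Request:
{"name": "carry_out", "arguments": {
  "plan": [
    [[0,0,6,0,0,0,60],[0,0,5,0,0,0,60],[0,0,4,0,0,0,60],[0,0,3,0,0,0,60],[0,0,0,0,0,0,60],[0,0,0,0,0,0,20],[0,0,0,0,0,0,20],[0,0,0,0,0,0,20],[0,0,0,0,0,0,20],[0,0,0,0,0,0,20],[0,0,0,0,0,0,20]]
  ]
}}

```text
time_s: 17.93
ee_pos: [0.5827, -0.2834, 0.0777]
eef_rot: [-3.14, -0.599, 0.029]
force: [-0.5, 0.9, 1.7]
grip_width: 0.0301
grip_force: 19.9
```

Request:
{"name": "carry_out", "arguments": {
  "plan": [
    [[0,0,-4,0,0,0,20],[0,0,-8,0,0,0,20],[0,0,-14,0,0,0,20],[0,0,-20,0,0,0,20],[0,0,-20,0,0,0,20],[0,0,-20,0,0,0,20],[0,0,-20,0,0,0,20],[0,0,-20,0,0,0,20],[0,0,-16,0,0,0,20],[0,0,-8,0,0,0,20],[0,0,0,0,-0.06,0,20],[0,0,0,0,-0.11,0,20],[0,0,0,0,-0.12,0,20],[0,0,0,0,-0.12,0,20],[0,0,0,0,-0.11,0,20],[0,0,0,0,-0.08,0,20],[0,0,0,0,0,0,20],[0,0,0,0,0,0,20]]
  ]
}}

```text
time_s: 19.43
ee_pos: [0.4985, -0.2857, 0.2005]
eef_rot: [-3.139, -0.0, 0.031]
force: [-0.9, 0.1, -0.9]
grip_width: 0.0298
grip_force: 20.0
```

```bash
python3 go.py .500 .28 .205 .06 0
```

```text
t 19.43 turn [-0.0027 -0.0001 -0.0287] shift before turn [  19.2382 -565.4127   -2.9709] after [  35.449  -564.6181   -4.4975]
```

Request:
{"name": "carry_out", "arguments": {
  "plan": [
    [[2,-10,0,0,0,-0.029,20],[2,-22,-1,0,0,0,20],[2,-31,-1,0,0,0,20],[2,-31,-1,0,0,0,20],[2,-31,-1,0,0,0,20],[2,-31,-1,0,0,0,20],[2,-31,0,0,0,0,20],[2,-31,0,0,0,0,20],[2,-31,0,0,0,0,20],[2,-31,0,0,0,0,20],[2,-31,0,0,0,0,20],[2,-31,0,0,0,0,20],[2,-31,0,0,0,0,20],[2,-31,0,0,0,0,20],[2,-31,0,0,0,0,20],[2,-31,0,0,0,0,20],[2,-31,0,0,0,0,20],[1,-31,0,0,0,0,20],[0,-22,0,0,0,0,20],[0,-12,0,0,0,0,20]]
  ]
}}

```text
time_s: 21.1
ee_pos: [0.499, 0.2789, 0.2075]
eef_rot: [-3.138, -0.0, 0.062]
force: [0.1, -0.7, -1.3]
grip_width: 0.0294
grip_force: 20.0
```

Request:
{"name": "carry_out", "arguments": {
  "plan": [
    [[0,0,0,0,0,0,20],[0,0,0,0,0,0,20],[0,0,0,0,0,0,20]]
  ]
}}

```text
time_s: 21.35
ee_pos: [0.5001, 0.2757, 0.2075]
eef_rot: [-3.139, 0.001, 0.059]
force: [0.4, -0.2, 0.1]
grip_width: 0.0297
grip_force: 20.0
```

```bash
python3 go.py .500 .278 .112 .06 0
```

```text
t 21.35 turn [-0.0021  0.0005 -0.0013] shift before turn [ 0.0763 -2.0574 95.5082] after [ 0.0297 -2.2577 95.5037]
```

Request:
{"name": "carry_out", "arguments": {
  "plan": [
    [[0,-2,8,0,0,0,20],[0,0,14,0,0,0,20],[0,0,15,0,0,0,20],[0,0,15,0,0,0,20],[0,0,12,0,0,0,20],[0,0,10,0,0,0,20],[0,0,6,0,0,0,20],[0,0,5,0,0,0,20],[0,0,4,0,0,0,20],[0,0,4,0,0,0,20],[0,0,2,0,0,0,20],[0,0,0,0,0,0,20],[0,0,0,0,0,0,28],[0,0,0,0,0,0,36],[0,0,0,0,0,0,44],[0,0,0,0,0,0,44],[0,0,0,0,0,0,44],[0,0,-4,0,0,0,44],[0,0,-8,0,0,0,44],[0,0,-16,0,0,0,44]]
  ]
}}

```text
time_s: 23.02
ee_pos: [0.4993, 0.2788, 0.1399]
eef_rot: [-3.141, 0.003, 0.059]
force: [-0.3, -0.1, 0.3]
grip_width: 0.0441
grip_force: 0.0
```

Request:
{"name": "carry_out", "arguments": {
  "plan": [
    [[0,0,-20,0,0,0,44],[0,0,-25,0,0,0,44],[0,0,-25,0,0,0,44],[-15,0,-10,0,0,0,44],[-30,0,0,0,0,0,44],[-30,0,0,0,0,0,44],[-30,0,0,0,0,0,44],[-20,0,0,0,0,0,44],[0,0,0,0,0,0,44],[0,0,0,0,0,0,44],[0,0,0,0,0,0,44],[0,0,0,0,0,0,44],[0,0,0,0,0,0,44],[0,0,0,0,0,0,44],[0,0,0,0,0,0,44],[0,0,0,0,0,0,44]]
  ]
}}

```text
time_s: 24.35
ee_pos: [0.3754, 0.2714, 0.2203]
eef_rot: [-3.14, 0.001, 0.059]
force: [-0.4, 0.7, -0.7]
grip_width: 0.0441
grip_force: 0.0
```

```bash
python3 - <<'E'
from sil import *
i=(avg("side"),avg("top"))
for c,P in(("red",[.511,.094,.102]),("blue",[.504,.216,.102])): print(c,*fitstick(c,i,P))
d=i[0][...,0]-i[0][...,1]
for col in((328,330),(330,332)):
    p=np.clip(d[162:174,col[0]:col[1]].mean(1)+8,0,None);p[p<15]=0;print("arm row",(p*np.arange(162,174)).sum()/p.sum())
print(d[166:178,327:343].astype(int))
a=cv2.resize(i[0][144:218,258:348],None,fx=5,fy=5,interpolation=cv2.INTER_LANCZOS4)
b=cv2.resize(i[1][160:240,208:300],None,fx=3.7,fy=3.7,interpolation=cv2.INTER_CUBIC)
im=np.zeros((370,795,3),np.float32);im[:,:450]=a;im[:b.shape[0],452:452+b.shape[1]]=b
cv2.imwrite("pics/f.png",np.clip(im,0,255)[...,::-1])
E
```

```text
red [0.5134 0.0948 0.1013 0.0962 1.2412] 0.40359560519472476
blue [0.5057 0.2188 0.1025 0.0479 1.2628] 0.40131539537712513
arm row 170.03467801676854
arm row 169.71443325538078
[[  5 -15 -14 -12 -11 -12 -13  -1   0   0   0   0   0   0 -15 -14]
 [  4 -15 -13 -13 -13 -15 -12  -1   0  -1  -1  -1   0   0 -14 -12]
 [  3 -17 -16 -16 -19 -16 -11  -1   0   0   0   0   0  -1 -12 -14]
 [  2  18  10  38  39  42  -8  -1   0   0   0   0  -1   0 -12 -13]
 [ -8  97 102 121  98 105   0 -27   1   1   0   0  -2  -2 -13 -11]
 [ -9  43  -4  -3  -5  -2 -10 -50 -14   2   0   0  -2  -4 -13 -12]
 [ -8  -2 -15 -15 -16 -14 -10 -35 -59   2   0   0  -2  -3 -12 -13]
 [ -6  -8  -9 -14 -13 -15 -10  -3 -37 -22  -1   0  -3   5  -7  -8]
 [ -5  -6  -6  -7  -5  -5  -5  -3  -6 -19 -12  -3  -2   7   3  -6]
 [ -5  -4  -5  -7  -4  -4  -4  -4  -4 -10 -23  -9 -12 -19  -5  -6]
 [ -4  -5  -4  -6  -6  -4  -4  -5  -4  -5 -15 -26 -27 -24  -6  -6]
 [ -5  -5  -4  -6  -6  -6  -5  -5  -5  -5  -5  -6  -5  -6  -5  -5]][ WARN:0@7.875] global loadsave.cpp:1063 imwrite_ Unsupported depth image for selected encoder is fallbacked to CV_8U.
```

View pics/f.png

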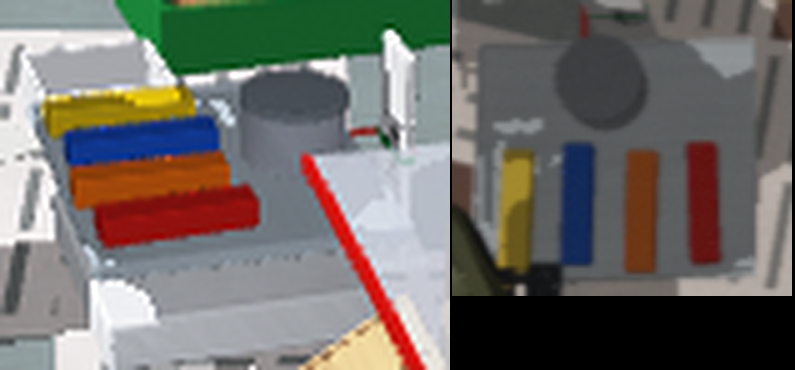

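The crop shows four sticks side by side on the pan, and the measured sink is about 28–29 mm, inside the band. I'll move the arm clear, then check that orange and yellow lie flat and don't rest on the front rim.

Request:
{"name": "carry_out", "arguments": {
  "plan": [
    [[0,12,-4,0,0,0,44],[0,28,-4,0,0,0,44],[0,35,0,0,0,0,44],[0,35,0,0,0,0,44],[0,35,0,0,0,0,44],[0,35,0,0,0,0,44],[0,35,0,0,0,0,44],[0,35,0,0,0,0,44],[0,35,0,0,0,0,44],[0,35,0,0,0,0,44],[0,28,0,0,0,0,44],[0,12,0,0,0,0,44],[0,0,0,0,0,0,44],[0,0,0,0,0,0,44]]
  ]
}}

```text
time_s: 26.22
ee_pos: [0.3961, -0.0884, 0.2279]
eef_rot: [-3.14, 0.001, 0.058]
force: [0.6, 0.2, -0.6]
grip_width: 0.044
grip_force: 0.0
```

```bash
python3 - <<'E'
import sil
from sil import *
COL["orange"]=lambda H:(H[...,0]>6)&(H[...,0]<17)&(H[...,1]>170)
COL["yellow"]=lambda H:(H[...,0]>21)&(H[...,0]<34)&(H[...,1]>150)
i=(avg("side"),avg("top"))
B=np.array([(a,b,h) for a in(-.06,.06) for b in(-.015,.015) for h in(0,.024)])
U=np.sin(TH)<.3   # upward/sideways directions (rows grow down): unoccluded
for col,P0 in(("red",[.513,.095,.102]),("blue",[.506,.219,.102]),("orange",[.504,.156,.102]),("yellow",[.5,.278,.102])):
    ms=[mask(im,col,c,P0) for c,im in zip((s,t),i)]
    def res(p):
        Q=R.from_euler('zy',[p[3],p[5]]).apply(B) if 0 else (R.from_euler('z',p[3])*R.from_euler('y',p[5])).apply(B)
        Q=Q+p[:3]
        return np.r_[(sup(proj(s,Q),TH)-sup(ms[0],TH)-p[4])[U],sup(proj(t,Q),TH)-sup(ms[1],TH)-p[4]]
    q=least_squares(res,[*P0,.06,1,0],loss='soft_l1',f_scale=.3)
    L=R.from_euler('z',-.067).apply(q.x[:3]-[.5563,.1872,0])
    print(col,q.x,"local",L,"pitch",q.x[5],"rms",np.sqrt(np.mean(q.fun**2)),"areas",[cv2.contourArea(m.astype(np.float32)) for m in ms])
E
```

```text
red [ 0.5129  0.0947  0.1037  0.0934  1.499  -0.0192] local [-0.0495 -0.0894  0.1037] pitch -0.019245646967031266 rms 0.4096121507622155 areas [268.98609373299405, 211.51373460539617]
blue [ 0.506   0.2186  0.1022  0.0466  1.3306 -0.034 ] local [-0.048   0.0347  0.1022] pitch -0.03400365383127361 rms 0.4149646236073047 areas [207.48601108137518, 234.52776548592374]
orange [ 0.5018  0.1554  0.1023  0.036   1.4331 -0.0288] local [-0.0565 -0.0281  0.1023] pitch -0.028768536938028708 rms 0.4634523801102365 areas [238.98611153499223, 220.7496401469689]
yellow [ 0.5032  0.2811  0.0883 -0.0049  1.2873 -0.322 ] local [-0.0467  0.0973  0.0883] pitch -0.3219861497021735 rms 0.7303808280727075 areas [140.02778837434016, 236.70827865600586]
```

```bash
python3 - <<'E'
from sil import *
i=(avg("side",8),avg("top",3))
B=np.array([(a,b,h) for a in(-.06,.06) for b in(-.015,.015) for h in(0,.024)])
U=np.sin(TH)<.3
for sat in(70,100,130):
    COL["yellow"]=lambda H:(H[...,0]>19)&(H[...,0]<36)&(H[...,1]>sat)
    P0=[.5,.279,.102]; ms=[mask(im,"yellow",c,P0) for c,im in zip((s,t),i)]
    def res(p):
        Q=(R.from_euler('z',p[3])*R.from_euler('y',p[5])).apply(B)+p[:3]
        return np.r_[(sup(proj(s,Q),TH)-sup(ms[0],TH)-p[4])[U],sup(proj(t,Q),TH)-sup(ms[1],TH)-p[4]]
    q=least_squares(res,[*P0,.06,1,0],loss='soft_l1',f_scale=.3)
    print(sat,q.x,np.sqrt(np.mean(q.fun**2)),[cv2.contourArea(m.astype(np.float32)) for m in ms])
d=i[0][...,0]-i[0][...,1]
p=np.clip(d[162:174,328:332].mean(1)+8,0,None);p[p<15]=0;print("arm row",(p*np.arange(162,174)).sum()/p.sum())
E
```

```text
70 [ 0.5034  0.282   0.0862 -0.0053  0.4627 -0.3308] 0.7978622841841243 [165.31952497712336, 306.0833511353703]
100 [ 0.5035  0.2817  0.0867 -0.0062  0.7548 -0.3282] 0.7742955770439023 [154.62502924608998, 281.5276815625839]
130 [ 0.5035  0.2813  0.0874 -0.0066  1.0583 -0.3276] 0.7511563556010358 [147.37506484985352, 257.6249237061711]
arm row 169.88229755178907
```

```bash
python3 - <<'E'
from sil import *
im=avg("side",6);c=np.clip(im,0,255).astype(np.uint8);H=cv2.cvtColor(c,cv2.COLOR_RGB2HSV)
np.set_printoptions(linewidth=250)
for k,r0 in(("yel",159),):
    print(H[159:173,264:300,0]);print(H[159:173,264:300,1])
# predicted flat stick corners
B=np.array([(a,b,h) for a in(-.06,.06) for b in(-.015,.015) for h in(0,.024)])
print(proj(s,R.from_euler('z',.06).apply(B)+[.502,.2795,.102]))
E
```

```text
[[109 111 114 114 114 115 113 109 111 108 111 109 109 111 109 109 107 115 120 116 120 115 116 109 110 114 126 129   0  76  99 165 168 167 176 170]
 [111 111 108 109 108 109 109 109 109 109 109 108 109 110 109 110 110 120 116 113 115 115 116 114 113 111 115 118 114 110 113 147 156 150 165 130]
 [109 106 109 108 111 109 110 111 109 109 110 111 109 108 109 109 113 112 117 117  26  26  25  25  25  25  24  24  24  24  25  26 110 108 109 108]
 [109 109 109 109 109 111 109 108 109 109 109 109 108 110 109 109  25  28  24  25  25  25  25  26  26  24  24  25  25  25  25  25  30 106 107 105]
 [109 111 109 109 111 108 108 110 111 109 108 109 108 110 108 111  25  26  25  25  25  25  25  25  25  25  25  24  25  24  24  25  27 105 103 104]
 [109 109 109 111 109 109 109 111 111 109 110 109 110 111 110 110  25  24  25  24  25  25  25  25  25  25  25  25  25  25  25  25  24 107 104 107]
 [109 109 109 108 109 109 108 108 109 107 109 110 108 107 109 112  26  25  25  25  25  25  25  25  25  25  25  25  25  25  25  25  25 109 104 104]
 [109 110 107 109 107 109 110 109 111 111 110 111 111 108 110 112  26  
[... 2486 characters left out ...]
 174 132 130 171 169 200 200 199 224 221 241 243 237 232 232 235 231 228 226 229 227 229]
 [ 24  26  24  26  26  29 208 134 169 203 201 197 221 223 237 239 239 237 239 235 233 228 230 228 225 230 227 226 226 225 228 227 226 227 229 226]
 [ 24  23  24  26  26  21  90 241 239 236 231 230 230 228 230 229 223 227 226 228 229 226 227 226 227 226 230 228 228 228 230 228 227 230 228 232]
 [ 24  24  26  24  24  18  79 234 228 226 226 225 226 227 226 226 229 228 228 226 228 230 228 228 230 227 228 226 232 228 228 228 230 230 230 232]]
[[268.5187 171.2091]
 [268.2575 165.7814]
 [267.1901 168.0052]
 [266.9231 162.631 ]
 [297.7097 168.0478]
 [297.6606 162.6914]
 [296.0028 164.9415]
 [295.9423 159.6374]]
```

Request:
{"name": "carry_out", "arguments": {
  "plan": [
    [[-10,0,-15,0,0,0,44],[-10,20,-30,0,0,0,44],[-10,20,-30,0,0,0,44],[0,30,-30,0,0,0,44],[0,30,-20,0,0,0,44],[0,30,-10,0,0,0,44],[0,20,0,0,0,0,44],[0,0,0,0,0,0,44],[0,0,0,0,0,0,44]]
  ]
}}

```text
time_s: 28.72
ee_pos: [0.3754, -0.2396, 0.3616]
eef_rot: [-3.139, 0.002, 0.058]
force: [0.0, -0.1, 0.3]
grip_width: 0.044
grip_force: 0.0
```

```bash
python3 - <<'E'
from sil import *
i=(avg("side",6),avg("top",3))
B=np.array([(a,b,h) for a in(-.06,.06) for b in(-.015,.015) for h in(0,.024)])
U=np.sin(TH)<.3
COL["yellow"]=lambda H:(H[...,0]>19)&(H[...,0]<36)&(H[...,1]>120)
for col,P0 in(("blue",[.506,.219,.102]),("yellow",[.5,.279,.102])):
    ms=[mask(im,col,c,P0) for c,im in zip((s,t),i)]
    def res(p):
        Q=(R.from_euler('z',p[3])*R.from_euler('y',p[5])).apply(B)+p[:3]
        return np.r_[(sup(proj(s,Q),TH)-sup(ms[0],TH)-p[4])[U],sup(proj(t,Q),TH)-sup(ms[1],TH)-p[4]]
    q=least_squares(res,[*P0,.06,1,0],loss='soft_l1',f_scale=.3)
    print(col,q.x,np.sqrt(np.mean(q.fun**2)),[cv2.contourArea(m.astype(np.float32)) for m in ms])
d=i[0][...,0]-i[0][...,1]
p=np.clip(d[162:174,328:332].mean(1)+8,0,None);p[p<15]=0;print("arm row",(p*np.arange(162,174)).sum()/p.sum())
E
```

```text
blue [ 0.506   0.2188  0.1021  0.0439  1.2951 -0.0378] 0.4047950866513983 [207.34710990055464, 235.26389227970503]
yellow [ 0.4977  0.2785  0.1014  0.0381  0.9934 -0.0214] 0.32614687540414045 [209.95820363378152, 261.9860098096542]
arm row 169.88424806185157
```

Yellow fits flat, at the same height and pitch as blue. The sink is steady at about 28–29 mm, inside the band.

```bash
python3 -c "
from station import ctrl
print(ctrl.hand_in())"
```

```text
the job is handed in; nothing more can be done
None
```

I moved the orange and yellow sticks onto the pan, so all four now lie flat there; the pan came to rest at about 28–29 mm by camera measurement, inside the 24.3–30.2 mm band, and the job is handed in.

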